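# Rinse a washed espresso cup on the cup rinser and set it to drain

### The job

Give the espresso cup that stands upside-down on the black rubber mat its clear-water rinse: keeping it upside-down and in the gripper, centre its rim on the star of the steel cup rinser, press the star fully down and keep it down for two seconds. Then lower the cup, still upside-down, onto the empty half of the wire draining rack, beside the cup that is already draining there, and let go only once it stands on the wires; leave that other cup where it is.

Things in the scene. Friction and masses are not known exactly. Their poses are not given: they have to be found in the camera images.
- cup_mid (a point): white espresso cup to be rinsed (loose, 110 g, upside-down on the black mat, whose top is 6 mm up): point on its body's axis, 26 mm from rim and foot. 52 mm high, hollow; outside diameter 59 mm at the rim, 57 at 14 mm from it, 53 half-way, 41 at 46 mm, 35 at the foot. Axes: z from foot to rim (down while upside-down), -y from the axis towards the handle
- cup_handle (a point): middle of that cup's handle, 45 mm out from the cup's axis; the handle is 14 mm wide, reaches 53 mm out from the axis and, upside-down, stands from the rim's level to 36 mm above it. At the start it points roughly towards the robot
- star_top (a point): centre of the upper face of the rinser's flat black six-armed star, 82 mm across, arms 9 mm wide and 5 mm thick, on a sprung upright stem; moves down with it. At rest 48 mm above the counter, 18 mm above the drip plate of the fixed steel rinser box (150 x 150 x 30 mm high, nothing standing up round the star); fully pressed 8 mm lower. z up
- rinser_star (a joint): how far the star is pressed down (m): 0 at rest, 0.008 fully down on its stop. The spring takes about 5 N to start and 10 N to hold fully down; the cup's weight alone does not press it, and it springs back when let go
- rack: fixed draining rack, 280 mm (its y) by 140 mm (its x): wire grid over a steel drip tray. Origin at the centre of its underside on the counter, z up. Cups stand on the wires, 26 mm above the counter; only the two short ends have a wire rail, 131 mm from the centre in y, its top 40 mm above the counter; the long sides are open
- rack_free (a point): centre of the rack's empty half, at the height of the wires: 62 mm from the rack's centre along its +y axis (to the left)
- drained_mid (a point): an equal cup already draining upside-down on the rack's other (-y, right) half, loose: point on its axis, half-way up. Its handle points away from the empty half

How it is judged (in metres and radians):
On the way, in this order (a step that is already met when the one before it is completed fails the run):
1. the held cup, upside-down and centred on the star, keeps the star fully down (value of joint rinser_star above 0.0068 m and horizontal distance between cup_mid and star_top below 0.012 m and z of cup_mid in the frame of star_top between 0.02 and 0.031 m and angle between cup_mid's own z axis and vertical above 3 rad and contact force between cup and the fingers above 0.5 N), for 1.5 s.
2. the cup, still held and upside-down, is down on the empty half of the rack (y of cup_mid in the frame of rack between 0 and 0.098 m and x of cup_mid in the frame of rack between -0.036 and 0.036 m and z of cup_mid in the frame of rack below 0.057 m and angle between cup_mid's own z axis and vertical above 3 rad and contact force between cup and the fingers above 0.5 N), for 0.1 s.
At the end, for the whole second after the job is handed in: The rinsed cup stands at rest upside-down (within 8 degrees) with its whole rim on the wires of the empty half of the rack (its axis 0 to 98 mm from the rack's centre towards the empty end and within 36 mm of its long middle line), let go, and the star has sprung back up (y of cup_mid in the frame of rack between 0 and 0.098 m and x of cup_mid in the frame of rack between -0.036 and 0.036 m and z of cup_mid in the frame of rack between 0.049 and 0.0555 m and angle between cup_mid's own z axis and vertical above 3 rad and linear speed of cup below 0.02 m/s and value of joint rinser_star below 0.002 m); the robot touches nothing.
It fails at once if the cup already draining is shoved (more than 25 mm) or tipped over (distance of drained_mid from where it was at the start of the episode above 0.025 m or angle between drained_mid's own z axis and vertical below 2.8 rad).
It also fails if it takes over 54 s, if anything falls off the work surface, if the arm or the gripper's body presses on something with over 40 N, if the wrist force passes 120 N, or if a joint passes its speed limit or range.

### The arm

A 6-joint arm with a two-finger parallel gripper is mounted at the origin on a cart in front of the work surface, level with it; the furniture and walls round the work are solid. World frame = base frame: x ahead of the robot, y to its left, z up, the work surface at z = 0. Lengths are in mm, angles in rad, forces in N, time in s.
With the tool pointing down it reaches from about 350 to 775 mm from the base axis. Payload 7.3 kg.
Tool frame: the origin (TCP) lies at the very end of the fingers, on their centre line; the grasp point (between the pads) lies 19 mm behind it; z points along the fingers, y is the line along which they close (so a half turn about z gives the same grasp; the last joint's range is limited). The gripper opens to 92 mm and grips with 3 to 60 N. Pads are 19 mm wide; open, the fingers measure 130 mm over their backs; the gripper's body (75 mm by 190 mm) begins 47 mm behind the grasp point.
Start: joints at [1.142, 0.342, 1.524, -0, 1.275, -0.146], TCP at [146.484, 504.17, 226.741] pointing down, gripper open.
Joint ranges: [-2.53, 2.53], [-0.77, 2.02], [0.04, 2.7], [-1, 4.14], [0.28, 2.66], [-3.11, 3.11]. Speed limits (rad/s): [2.57, 2.57, 3.14, 3.14, 3.14, 3.14].

### API

Orientations are given as [roll, pitch, yaw] about the fixed x, y, z axes, in that order (R = Rz(yaw) Ry(pitch) Rx(roll)).
In Python, from plant import get_obs, capture, close_job gives the robot as it stands. The module is installed in compiled form; this text tells all that it offers.
- The arm moves only by the shell command python3 -m handwheel 'ROWS'. ROWS is JSON, a list of rows, each a list of 3 entries, a list of its own where there are three numbers: the turn, a rotation vector about the tool's x, y, z in degrees, then the shift along the tool's x, y, z in m, then the opening, from 0 (shut) to 1 (fully open). A call has 1 to 12 rows; each row is the pose to reach, as a shift and turn from the pose commanded when the call began, along the tool's axes at that moment; what a row does not reach only later rows make up. A row lasts 1/10 s, in which the tool goes at most 50 mm and 8.59 degrees, less where a joint would pass 70% of its speed; a pose out of reach is approached as far as the arm can. A call with a gripper value outside its range is refused whole. The fingers move at their own pace and stop on an object; the grip force is fixed at half the most. Time passes only in rows, so rows that repeat a pose let the fingers close. It gives the time, the measured TCP pose, the force, the opening and the grip force at its end, in the units of the state.
- get_obs(): the state, without advancing time (a new reading comes with each control period).
- capture(name): name is "scene" or "side" or "wrist"; returns a dict with "image" (480x640x3 uint8, red, green, blue), "depth" (480x640 float32, mm along the optical axis (not along the pixel's ray), 0 where there is no reading), "fx", "fy", "cx", "cy" (pixels), "camera_from_world" (4x4, takes a point from world to camera coordinates). Camera axes: x right, y down, z forward; pixel columns grow to the right and rows downward; lengths in mm; the calibration is good to about 2 mm. A picture is of the moment at which its call begins.
- close_job(): hands the job in; it is judged then, once.
The state is a dict: "time": time; "joint_positions": joint angles; "dq": joint speeds; "tau": joint torques, N m; "tool_pos": TCP position; "tcp_rot": TCP orientation; "contact_force": force on the tool from outside, world axes, zero at the start; "moment": the same for the moment, N m; "grip_width": finger opening in mm; "finger_force": force on a finger pad.
Only numpy, scipy, OpenCV 4.12 (cv2) and the standard library are available. Lean on these libraries where they do the work, as an engineer would, in place of code of your own. Each camera call takes 0.05 s, during which the arm holds its last target. There are 200 camera calls.

## Working session

There is one attempt and no reset: what is moved stays moved. The work goes in short steps, Python scripts to look and compute and a shell command to move; the robot and the scene stay as the last step left them, time stands still between calls to the robot, and variables do not carry over. Pictures are saved under pics/ and viewed, at most 12 in all, crops included, and the job is handed in when it is done.

```bash
mkdir -p pics; cat > h.py <<'E'
import numpy as np,cv2
from plant import get_obs,capture
def save(n,f):
    c=capture(n); cv2.imwrite('pics/'+f+'.png',c['image'][:,:,::-1]); np.savez(f+'.npz',**c); return c
def pt(c,u,v,z=None):
    """pixel->world (mm); by depth, or by intersection with plane z"""
    M=np.linalg.inv(c['camera_from_world']); r=np.array([(u-c['cx'])/c['fx'],(v-c['cy'])/c['fy'],1])
    R=M[:3,:3]@r; o=M[:3,3]
    s=c['depth'][int(v),int(u)] if z is None else (z-o[2])/R[2]
    return o+s*R
E
python3 - <<'E'
from h import *
print(get_obs())
for n in ['scene','side','wrist']: 
    c=save(n,n+'0'); print(n,np.linalg.inv(c['camera_from_world'])[:3].round(2).tolist())
E
```

```text
{'time': 0.0, 'joint_positions': array([ 1.14201885e+00,  3.42700468e-01,  1.52498846e+00,  1.27115165e-05,
        1.27538904e+00, -1.45995820e-01]), 'dq': array([ 6.43198019e-04, -5.99946318e-04,  5.78042702e-04,  5.14694881e-05,
        5.22342802e-04,  2.57483467e-04]), 'tau': array([-1.92736052e-04, -4.31245422e+01, -2.44220585e+01,  7.16987858e-02,
        5.62233967e-02, -1.41836672e-04]), 'tool_pos': array([146.29824114, 503.79736602, 226.06647665]), 'tcp_rot': array([-3.14012492e+00, -2.28104979e-04,  2.85880712e+00]), 'contact_force': array([ 0.43549185, -0.24175986,  0.20239424]), 'moment': array([ 0.00333066,  0.03861042, -0.02151013]), 'finger_force': 0.0, 'grip_width': 91.85860215894775}
scene [[-0.75, -0.5, 0.43, 109.74], [-0.66, 0.58, -0.48, 301.89], [-0.01, -0.65, -0.76, 883.94]]
side [[1.0, -0.0, 0.04, 534.26], [-0.03, -0.59, 0.81, -907.95], [0.02, -0.81, -0.59, 579.74]]
wrist [[0.28, 0.93, 0.24, 82.77], [0.96, -0.27, -0.07, 522.1], [-0.0, 0.25, -0.97, 383.12]]
```

View pics/scene0.png

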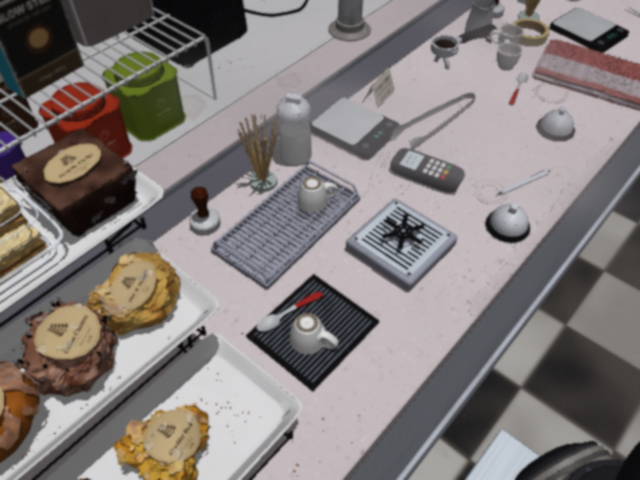

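View pics/side0.png

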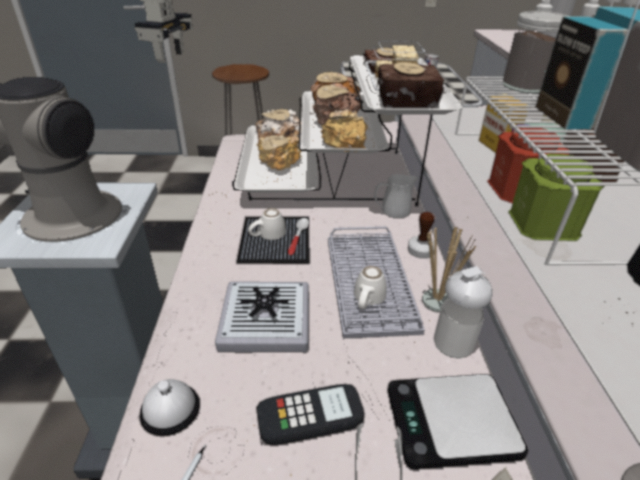

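The scene view shows the cup at about (307,333) on the mat with a spoon beside it, the star at (405,232), the rack's centre near (287,222) and the drained cup at (313,195). I'll enlarge for exact pixels.

```bash
python3 - <<'E'
from h import *
a=cv2.imread('pics/scene0.png')[160:390,205:465]
cv2.imwrite('pics/a.png',cv2.resize(a,None,fx=3,fy=2.6*1,interpolation=cv2.INTER_CUBIC)) 
a=cv2.imread('pics/side0.png')[185:365,210:430]
cv2.imwrite('pics/b.png',cv2.resize(a,None,fx=3,fy=3,interpolation=cv2.INTER_CUBIC)) 
for n,P in (('scene',[(307,322),(330,342),(405,232),(312,184),(214,248),(265,281),(358,199),(309,166),(287,222),(315,277),(260,185),(270,320),(140,260),(205,300)]),('side',[(271,212),(252,228),(265,301),(371,272),(331,231),(388,229),(419,329),(345,333),(298,235)])):
    c=dict(np.load(n+'0.npz'))
    for p in P: print(n,p,pt(c,*p).round(0))
E
```

```text
scene (307, 322) [467. -79.  55.]
scene (330, 342) [432. -95.  11.]
scene (405, 232) [ 463. -340.   48.]
scene (312, 184) [ 651. -300.   77.]
scene (214, 248) [ 721. -105.   12.]
scene (265, 281) [ 602. -117.    5.]
scene (358, 199) [ 599. -378.   11.]
scene (309, 166) [ 748. -398.   -6.]
scene (287, 222) [ 657. -234.   22.]
scene (315, 277) [ 541. -182.    4.]
scene (260, 185) [ 777. -282.    6.]
scene (270, 320) [538. -63.   7.]
scene (140, 260) [640.  72. 216.]
scene (205, 300) [561.  35. 153.]
side (271, 212) [465. -77.  54.]
side (252, 228) [ 424. -100.   27.]
side (265, 301) [ 470. -345.   45.]
side (371, 272) [ 653. -304.   74.]
side (331, 231) [597. -71.  -1.]
side (388, 229) [ 717. -110.   31.]
side (419, 329) [ 730. -381.   12.]
side (345, 333) [ 604. -387.   11.]
side (298, 235) [ 523. -105.   12.]
```

View pics/a.png

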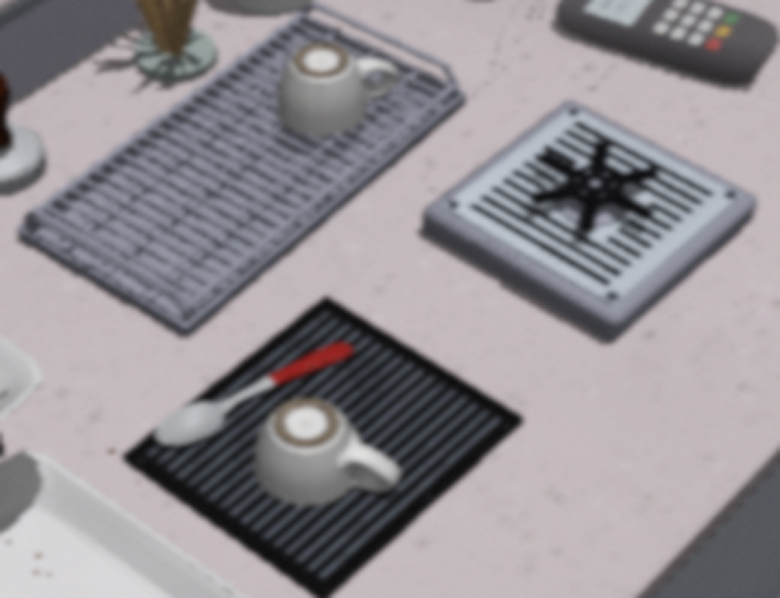

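View pics/b.png

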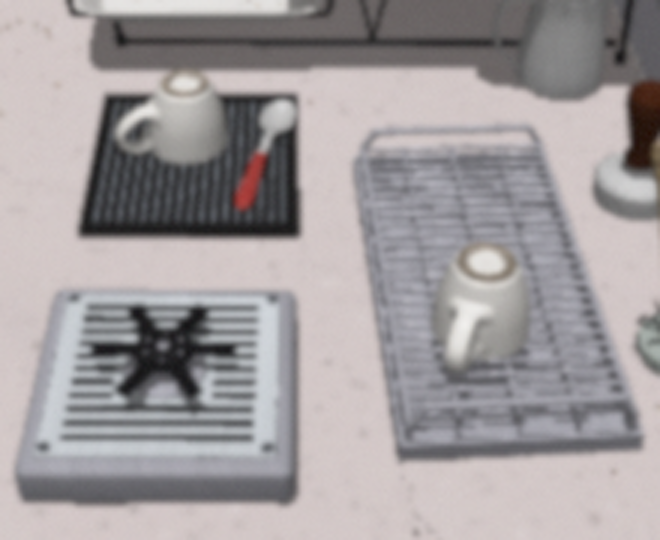

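The enlarged crops show: cup foot centre scene (307,323) / side (271.3,213), star (403.7,231.2) / (264.3,300.7), drained foot (312.3,183.1) / (372.3,272.3). The spoon lies on the far (+x) side of the cup; the handle points toward −x and slightly −y.

```bash
python3 - <<'E'
from h import *
S=dict(np.load('scene0.npz'));D=dict(np.load('side0.npz'))
for n,a,b,z in (('foot',(307,323.1),(271.3,213),58),('star',(403.7,231.2),(264.3,300.7),48),('drained',(312.3,183.1),(372.3,272.3),78),('handle out',(337,342),(250,229),28)):
    print(n,pt(S,*a,z).round(1),pt(D,*b,z).round(1))
for n,a in (('L',(213.3,249.2)),('near',(266.7,288)),('R',(359.3,198.5))): print(n,pt(S,*a,0).round(1),pt(S,*a,15).round(1),pt(S,*a,26).round(1))
for n,a in (('nl',(343.3,337.7)),('nr',(423.3,333.7)),('farrail L',(333,236)),): print(n,pt(D,*a,0).round(1),pt(D,*a,15).round(1),pt(D,*a,26).round(1))
def cloud(c):
    v,u=np.mgrid[0:480,0:640]; M=np.linalg.inv(c['camera_from_world']); d=c['depth']
    P=np.stack([(u-c['cx'])/c['fx']*d,(v-c['cy'])/c['fy']*d,d],-1)[d>0]
    return P@M[:3,:3].T+M[:3,3]
for n,c in(('S',S),('D',D)):
    P=cloud(c)
    q=P[(P[:,0]>570)&(P[:,0]<760)&(P[:,1]>-420)&(P[:,1]<-70)&(P[:,2]>9)&(P[:,2]<32)]
    print(n,len(q),cv2.minAreaRect(q[:,:2].astype(np.float32)),np.percentile(q[:,2],[5,50,95]))
    q=P[(P[:,0]>370)&(P[:,0]<560)&(P[:,1]>-450)&(P[:,1]<-240)&(P[:,2]>22)&(P[:,2]<40)]
    print('box',cv2.minAreaRect(q[:,:2].astype(np.float32)))
    # obstacles: anything taller than 60 near
    q=P[(P[:,0]>300)&(P[:,0]<700)&(P[:,1]>-70)&(P[:,1]<120)&(P[:,2]>70)]
    print('cakes min y by x',[(x,q[(abs(q[:,0]-x)<20)][:,1].min().round() if (abs(q[:,0]-x)<20).any() else None) for x in range(320,700,40)])
    # cup: points 10..56
    q=P[(P[:,0]>410)&(P[:,0]<520)&(P[:,1]>-140)&(P[:,1]<-20)&(P[:,2]>15)&(P[:,2]<64)]
    print('cup',q.min(0),q.max(0))
E
```

```text
foot [464.5 -76.   58. ] [466.5 -88.2  58. ]
star [ 465.9 -339.8   48. ] [ 468.8 -347.4   48. ]
drained [ 651.8 -301.5   78. ] [ 653.9 -310.1   78. ]
handle out [417.6 -94.8  28. ] [ 420.7 -104.8   28. ]
L [ 728.7 -108.1    0. ] [ 718.2 -101.1   15. ] [710.5 -96.   26. ]
near [ 591.6 -109.9   -0. ] [ 583.5 -102.9   15. ] [577.5 -97.8  26. ]
R [ 604.2 -388.8    0. ] [ 595.8 -377.    15. ] [ 589.7 -368.5   26. ]
nl [ 601.8 -388.     0. ] [ 600.1 -401.5   15. ] [ 598.8 -411.3   26. ]
nr [ 739.7 -380.8    0. ] [ 734.3 -394.4   15. ] [ 730.4 -404.4   26. ]
farrail L [600.6 -91.7   0. ] [ 598.9 -112.8   15. ] [ 597.6 -128.3   26. ]
S 3830 ((675.6666259765625, -259.96502685546875), (173.42784118652344, 317.39569091796875), 1.1499683856964111) [10.77075577 23.9350155  27.96742641]
box ((467.3884582519531, -339.8439636230469), (152.75750732421875, 150.0356903076172), 89.52229309082031)
cakes min y by x [(320, None), (360, None), (400, None), (440, None), (480, None), (520, np.float64(30.0)), (560, np.float64(24.0)), (600, np.float64(22.0)), (640, np.float64(21.0)), (680, np.float64(-15.0))]
cup [ 415.1144977  -139.81767983   15.04613189] [519.9763124  -47.59666699  60.31677275]
D 3368 ((679.690185546875, -263.2886962890625), (170.5306396484375, 320.42828369140625), 2.724419593811035) [10.98438755 22.76480705 25.4982078 ]
box ((468.3952331542969, -345.6453857421875), (149.60655212402344, 148.52894592285156), 89.28980255126953)
cakes min y by x [(320, None), (360, None), (400, None), (440, None), (480, None), (520, np.float64(27.0)), (560, np.float64(20.0)), (600, np.float64(19.0)), (640, np.float64(16.0)), (680, np.float64(-20.0))]
cup [ 417.33484418 -112.76610823   15.03811718] [494.63589896 -64.90897206  57.35110374]
```

```bash
cat >> h.py <<'E'
from scipy.spatial.transform import Rotation as Ro
def go(p,yaw=None):
    """shift (m) & z-turn (deg) in tool axes from present pose to p (mm), yaw"""
    o=get_obs(); R=Ro.from_euler('xyz',o['tcp_rot']); s=R.inv().apply(np.array(p)-o['tool_pos'])/1000
    T=Ro.from_euler('xyz',[np.pi,0,o['tcp_rot'][2] if yaw is None else yaw])
    print('shift',s.round(4),'turn',np.degrees((R.inv()*T).as_rotvec()).round(2)); return s
def cloud(c):
    v,u=np.mgrid[0:480,0:640]; M=np.linalg.inv(c['camera_from_world']); d=c['depth']
    P=np.stack([(u-c['cx'])/c['fx']*d,(v-c['cy'])/c['fy']*d,d],-1)[d>0]
    return P@M[:3,:3].T+M[:3,3]
E
python3 - <<'E'
from h import *
P=np.vstack([cloud(dict(np.load(n+'0.npz'))) for n in('scene','side')])
print('y:',list(range(-150,600,50)))
for x in range(50,750,50):
    r=[]
    for y in range(-150,600,50):
        q=P[(abs(P[:,0]-x)<25)&(abs(P[:,1]-y)<25)][:,2]; r.append(int(np.percentile(q,98)) if len(q)>3 else -1)
    print(x,r)
yaw=np.arctan2(.36,.93); go([465,-80,220],yaw)
E
```

```text
y: [-150, -100, -50, 0, 50, 100, 150, 200, 250, 300, 350, 400, 450, 500, 550]
50 [0, 247, 299, 303, 299, 8, -1, -1, -1, -1, -1, -1, -1, -1, -1]
100 [2, 1, 272, 278, 8, -1, -1, 712, -1, -1, -1, 331, 381, -1, -1]
150 [2, 2, 1, 0, -1, 0, -1, -1, -1, -1, -1, 331, 382, 373, 329]
200 [-1, -1, -1, -1, -1, -1, -1, -1, -1, -1, -1, -1, -1, 379, 331]
250 [-1, -1, -1, -1, -1, -1, -1, -1, -1, -1, -1, -1, -1, -1, -1]
300 [1, 2, 2, 2, 2, 1, -1, 0, -1, -1, 0, -1, -1, -1, -1]
350 [2, 2, 2, 2, 55, 56, 57, 53, 53, 53, 52, 52, -1, -1, -1]
400 [8, 30, 8, 8, 56, 52, 52, 102, 48, 102, 101, 52, -1, -1, -1]
450 [8, 57, 57, 52, 56, 39, 109, 112, 100, 124, 124, -1, -1, -1, -1]
500 [13, 57, 55, 9, 57, 146, 148, 146, 148, 148, 149, -1, -1, -1, -1]
550 [8, 13, 13, 157, 160, 160, 160, 223, 199, 204, 205, 157, -1, -1, -1]
600 [26, 39, 2, 159, 216, 214, 229, 233, 232, 221, 221, 223, -1, -1, -1]
650 [26, 40, 2, 265, 265, 265, 266, 266, 266, 258, 261, 262, -1, -1, -1]
700 [27, 39, 2, 318, 318, 318, 321, 321, 281, 283, 283, 281, -1, -1, -1]
shift [-0.4689 -0.4718  0.0067] turn [-3.0000e-02  7.0000e-02  1.4264e+02]
```

```bash
python3 -m handwheel '[[[0,0,8],[-0.02,-0.02,0],1],[[0,0,16],[-0.05,-0.05,0],1],[[0,0,24],[-0.085,-0.085,0],1],[[0,0,32],[-0.12,-0.12,0],1],[[0,0,40],[-0.155,-0.155,0],1],[[0,0,48],[-0.19,-0.19,0],1],[[0,0,56],[-0.225,-0.225,0],1],[[0,0,64],[-0.26,-0.26,0],1],[[0,0,72],[-0.295,-0.295,0],1],[[0,0,80],[-0.33,-0.33,0],1],[[0,0,88],[-0.365,-0.365,0],1],[[0,0,96],[-0.395,-0.395,0],1]]'
python3 - <<'E'
from h import *
go([465,-80,220],np.arctan2(.36,.93))
E
```

```text
time: 1.35
tool_pos: [416.3, 12.2, 226.7]
tcp_rot: [3.141, -0.0, 1.176]
contact_force: [-0.4, 0.1, -0.3]
grip_width: 91.8
finger_force: 0.0
shift [-0.0664  0.0804  0.0068] turn [ 2.000e-02 -1.000e-02  4.624e+01]
```

```bash
python3 -m handwheel '[[[0,0,8],[-0.012,0.014,0],1],[[0,0,16],[-0.024,0.028,0],1],[[0,0,24],[-0.036,0.042,0],1],[[0,0,32],[-0.048,0.057,0],1],[[0,0,40],[-0.06,0.072,0],1],[[0,0,46.2],[-0.066,0.08,0],1],[[0,0,46.2],[-0.066,0.08,0],1],[[0,0,46.2],[-0.066,0.08,0],1]]'
python3 - <<'E'
from h import *
print(get_obs()['tool_pos'],get_obs()['joint_positions'])
c=save('wrist','w1')
E
```

```text
time: 2.15
tool_pos: [464.3, -76.4, 226.4]
tcp_rot: [-3.141, 0.001, 0.38]
contact_force: [-0.5, 0.2, 1.2]
grip_width: 92.0
finger_force: 0.0
[464.323006   -76.43903304 226.40918593] [-3.26414343e-01  2.43208303e-01  1.66549453e+00  2.72118669e-04
  1.23384722e+00  8.64713065e-01]
```

View pics/w1.png

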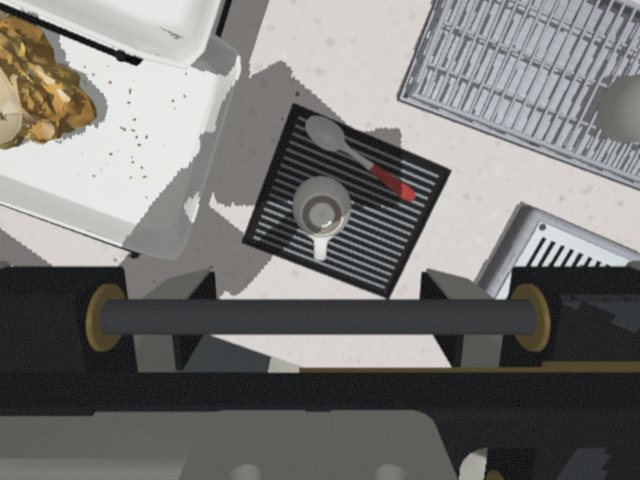

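The wrist view is sharp: cup foot centre at (323,215), handle end at (320,260), fingers centred about column 318; the handle runs along tool −x as wanted. Spoon is clear beyond the cup.

```bash
python3 - <<'E'
from h import *
c=dict(np.load('w1.npz'))
for p,z in (((323,215),58),((320,252),30),((320,252),42),((320,240),42)): print(p,pt(c,*p,z).round(1),pt(c,*p).round(1))
P=cloud(c); q=P[(abs(P[:,0]-465)<70)&(abs(P[:,1]+82)<60)]
f=q[(q[:,2]>53)&(q[:,2]<64)]; print('foot',len(f),f.mean(0),f.min(0),f.max(0),cv2.minEnclosingCircle(f[:,:2].astype(np.float32)))
ft=f[:,:2].mean(0)
h=q[(q[:,2]>20)&(q[:,2]<50)&(np.hypot(*(q[:,:2]-ft).T)>34)&(q[:,0]<ft[0])]; d=h.mean(0)[:2]-ft
print('handle',len(h),h.mean(0),'angle of -handle dir',np.arctan2(-d[1],-d[0]))
E
```

```text
(323, 215) [467.6 -80.7  58. ] [466.8 -81.1  53.9]
(320, 252) [427.2 -94.3  30. ] [429.2 -93.4  37.5]
(320, 252) [430.5 -92.9  42. ] [429.2 -93.4  37.5]
(320, 240) [441.5 -88.5  42. ] [441.  -88.7  40.1]
foot 1408 [467.82960333 -79.21555055  55.45048458] [447.75144461 -99.34933833  53.00831622] [487.00635027 -60.05720894  58.97793639] ((467.47296142578125, -79.4222640991211), 19.929140090942383)
handle 171 [428.42419834 -93.33292862  35.45881794] angle of -handle dir 0.3440143065677789
```

```bash
python3 - <<'E'
from h import *
go([467.3,-80,11],.345)
E
```

```text
shift [0.0015 0.0048 0.2155] turn [-0.04  0.03  1.99]
```

```bash
python3 -m handwheel '[[[0,0,2],[0.0015,0.0045,0.02],1],[[0,0,2],[0.0015,0.0045,0.05],1],[[0,0,2],[0.0015,0.0045,0.085],1],[[0,0,2],[0.0015,0.0045,0.12],1],[[0,0,2],[0.0015,0.0045,0.15],1],[[0,0,2],[0.0015,0.0045,0.175],1],[[0,0,2],[0.0015,0.0045,0.195],1],[[0,0,2],[0.0015,0.0045,0.21],1],[[0,0,2],[0.0015,0.0045,0.2155],1],[[0,0,2],[0.0015,0.0045,0.2155],1],[[0,0,2],[0.0015,0.0045,0.2155],1]]'
python3 - <<'E'
from h import *
go([467.3,-80,11],.345)
E
```

```text
time: 3.3
tool_pos: [468.2, -80.2, 11.9]
tcp_rot: [3.141, -0.001, 0.343]
contact_force: [1.0, -1.0, -0.6]
grip_width: 91.6
finger_force: 0.0
shift [-0.0008 -0.0005  0.0009] turn [ 0.03 -0.05 -0.11]
```

```bash
python3 -m handwheel '[[[0,0,0],[0,0,0],0.7],[[0,0,0],[0,0,0],0.4],[[0,0,0],[0,0,0],0.4],[[0,0,0],[0,0,0],0.4],[[0,0,0],[0,0,0],0.4],[[0,0,0],[0,0,0],0.4],[[0,0,0],[0,0,0],0.4]]'
```

```text
time: 4.0
tool_pos: [467.7, -80.2, 11.2]
tcp_rot: [-3.141, -0.0, 0.342]
contact_force: [0.3, 0.8, 1.6]
grip_width: 56.3
finger_force: 29.9
```

Gripped. Lift and head towards the star, at a safe height.

```bash
python3 -m handwheel '[[[0,0,0],[0,0,-0.01],0],[[0,0,0],[0,0,-0.03],0],[[0,0,0],[0,0,-0.06],0],[[0,0,0],[0,0,-0.09],0],[[0,0,0],[0,0,-0.12],0],[[0,0,0],[0,0,-0.135],0],[[0,0,0],[0,0,-0.135],0]]'
python3 - <<'E'
from h import *
go([467.5,-341,147],.345)
E
```

```text
time: 4.7
tool_pos: [469.0, -80.8, 148.8]
tcp_rot: [3.138, -0.004, 0.342]
contact_force: [0.4, -0.4, -1.1]
grip_width: 56.6
finger_force: 29.8
shift [-0.0888  0.2446  0.0023] turn [ 0.19 -0.24 -0.16]
```

```bash
python3 -m handwheel '[[[0,0,0],[-0.01,0.015,0],0],[[0,0,0],[-0.03,0.045,0],0],[[0,0,0],[-0.055,0.085,0],0],[[0,0,0],[-0.08,0.125,0],0],[[0,0,0],[-0.11,0.165,0],0],[[0,0,0],[-0.135,0.205,0],0],[[0,0,0],[-0.155,0.235,0],0],[[0,0,0],[-0.16,0.244,0],0],[[0,0,0],[-0.16,0.244,0],0],[[0,0,0],[-0.16,0.244,0],0]]'
python3 - <<'E'
from h import *
print(get_obs()['tool_pos'])
c=save('wrist','w2'); save('side','s2')
E
```

```text
time: 5.7
tool_pos: [398.7, -362.4, 145.4]
tcp_rot: [-3.139, 0.0, 0.342]
contact_force: [0.2, 0.5, -1.4]
grip_width: 56.3
finger_force: 29.8
[ 398.70529115 -362.44304275  145.35765535]
```

View pics/w2.png

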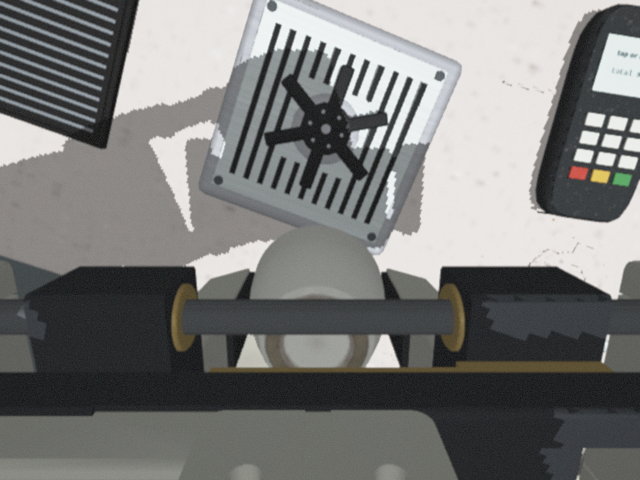

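View pics/s2.png

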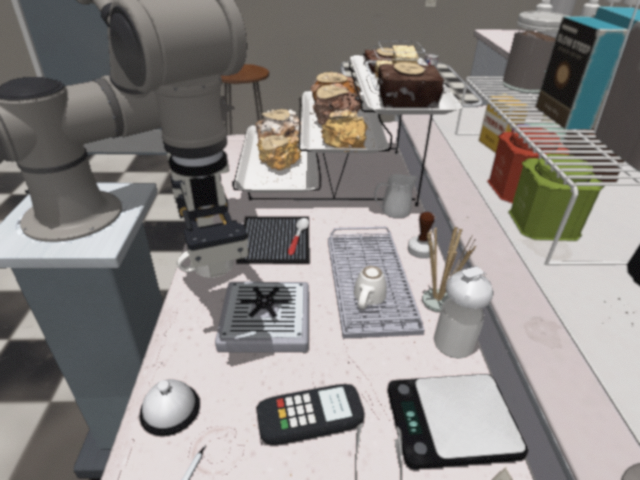

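Wrist view: star hub at (325.5,129), cup held symmetric between fingers with its foot at about (317,345). Side view confirms the cup is in the gripper upside-down.

```bash
python3 - <<'E'
from h import *
c=dict(np.load('w2.npz'))
p=pt(c,325.5,129,48); print(p,pt(c,327,140))
P=cloud(c);o=get_obs()['tool_pos']
f=P[(np.hypot(*(P[:,:2]-o[:2]).T)<14)&(P[:,2]<o[2]+60)&(P[:,2]>o[2]+35)]
A=np.c_[f[:,:2]-o[:2],np.ones(len(f))]; k=np.linalg.lstsq(A,f[:,2]-o[2],rcond=None)[0]; print('foot plane',len(f),k,f.mean(0)-o)
go([p[0],p[1],70],.345)
E
```

```text
[ 468.88663453 -343.18543853   48.        ] [ 462.69179541 -346.50765668   46.87979348]
foot plane 2633 [4.31909501e-02 1.02461842e-02 4.31338758e+01] [-3.42361883 -1.22532749 42.97345157]
shift [0.072  0.0057 0.0759] turn [-0.08  0.01 -0.08]
```

```bash
python3 -m handwheel '[[[0,0,0],[0.01,0.001,0],0],[[0,0,0],[0.03,0.003,0],0],[[0,0,0],[0.05,0.005,0],0],[[0,0,0],[0.065,0.0055,0.01],0],[[0,0,0],[0.072,0.0055,0.03],0],[[0,0,0],[0.072,0.0055,0.055],0],[[0,0,0],[0.072,0.0055,0.07],0],[[0,0,0],[0.072,0.0055,0.076],0],[[0,0,0],[0.072,0.0055,0.076],0],[[0,0,0],[0.072,0.0055,0.076],0]]'
python3 - <<'E'
from h import *
go([468.7,-343,53],.345)
E
```

```text
time: 6.8
tool_pos: [469.1, -344.9, 70.7]
tcp_rot: [3.141, -0.001, 0.342]
contact_force: [0.4, -0.5, -1.0]
grip_width: 56.4
finger_force: 29.8
shift [ 0.0003 -0.002   0.0177] turn [ 0.05 -0.03 -0.15]
```

```bash
python3 -m handwheel '[[[0,0,0],[0,-0.001,0.007],0],[[0,0,0],[0,-0.001,0.013],0],[[0,0,0],[0,-0.001,0.017],0],[[0,0,0],[0,-0.001,0.02],0],[[0,0,0],[0,-0.001,0.022],0],[[0,0,0],[0,-0.001,0.022],0]]'; python3 -m handwheel '[[[0,0,0],[0,0,0.002],0],[[0,0,0],[0,0,0.004],0],[[0,0,0],[0,0,0.004],0]]'
```

```text
time: 7.4
tool_pos: [468.1, -343.9, 48.6]
tcp_rot: [-3.141, -0.0, 0.342]
contact_force: [-1.5, 1.7, 5.9]
grip_width: 56.6
finger_force: 30.1
time: 7.7
tool_pos: [468.2, -343.9, 45.1]
tcp_rot: [3.141, -0.0, 0.342]
contact_force: [-2.2, 2.4, 8.3]
grip_width: 56.4
finger_force: 30.2
```

```bash
python3 -m handwheel '[[[0,0,0],[0,0,0.0015],0],[[0,0,0],[0,0,0.003],0],[[0,0,0],[0,0,0.003],0]]'; python3 -m handwheel '[[[0,0,0],[0,0,0.001],0],[[0,0,0],[0,0,0.002],0],[[0,0,0],[0,0,0.002],0]]'
```

```text
time: 8.0
tool_pos: [468.3, -344.0, 44.6]
tcp_rot: [3.14, -0.001, 0.342]
contact_force: [-8.4, 5.7, 27.0]
grip_width: 56.4
finger_force: 31.0
time: 8.3
tool_pos: [468.4, -344.0, 44.4]
tcp_rot: [3.139, -0.001, 0.342]
contact_force: [-11.2, 9.6, 41.0]
grip_width: 56.4
finger_force: 31.6
```

The star is on its stop (27 → 41 N); ease back a little and hold.

```bash
python3 -m handwheel '[[[0,0,0],[0,0,-0.002],0],[[0,0,0],[0,0,-0.002],0],[[0,0,0],[0,0,-0.002],0],[[0,0,0],[0,0,-0.002],0],[[0,0,0],[0,0,-0.002],0],[[0,0,0],[0,0,-0.002],0],[[0,0,0],[0,0,-0.002],0],[[0,0,0],[0,0,-0.002],0],[[0,0,0],[0,0,-0.002],0],[[0,0,0],[0,0,-0.002],0],[[0,0,0],[0,0,-0.002],0],[[0,0,0],[0,0,-0.002],0]]'
python3 -m handwheel '[[[0,0,0],[0,0,0],0],[[0,0,0],[0,0,0],0],[[0,0,0],[0,0,0],0],[[0,0,0],[0,0,0],0],[[0,0,0],[0,0,0],0],[[0,0,0],[0,0,0],0],[[0,0,0],[0,0,0],0],[[0,0,0],[0,0,0],0],[[0,0,0],[0,0,0],0],[[0,0,0],[0,0,0],0]]'
python3 - <<'E'
from h import *
c=save('side','s3'); a=c['image'][210:360,150:350,::-1]
cv2.imwrite('pics/s3c.png',cv2.resize(a,None,fx=3,fy=3,interpolation=cv2.INTER_CUBIC))
E
```

```text
time: 9.5
tool_pos: [468.3, -344.0, 44.6]
tcp_rot: [3.14, -0.001, 0.342]
contact_force: [-7.6, 6.7, 25.8]
grip_width: 56.2
finger_force: 31.0
time: 10.5
tool_pos: [468.3, -344.0, 44.6]
tcp_rot: [3.14, -0.001, 0.342]
contact_force: [-7.6, 6.7, 26.9]
grip_width: 55.9
finger_force: 31.0
```

View pics/s3c.png

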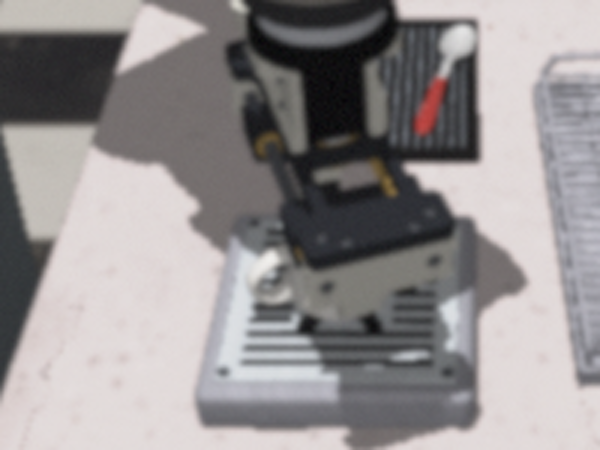

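The side crop shows the rim sitting on the star, centred, star pressed. I'll check the cup's tilt with the wrist depth and plan the rack.

```bash
python3 - <<'E'
from h import *
c=save('wrist','w3')
P=cloud(c);o=get_obs()['tool_pos']
f=P[(np.hypot(*(P[:,:2]-o[:2]).T)<14)&(P[:,2]<o[2]+60)&(P[:,2]>o[2]+35)]
A=np.c_[f[:,:2]-o[:2],np.ones(len(f))]; k=np.linalg.lstsq(A,f[:,2]-o[2],rcond=None)[0]; print('foot plane',len(f),k,f.mean(0)-o)
go([o[0],o[1],150])
# rack in wrist view
for z in (26,):
  q=P[(P[:,0]>560)&(P[:,2]>9)&(P[:,2]<34)&(P[:,1]>-420)&(P[:,1]<-70)]; print(len(q),q.min(0),q.max(0),cv2.minAreaRect(q[:,:2].astype(np.float32)))
E
```

```text
foot plane 2669 [ 3.18000397e-02 -9.41770229e-03  4.37623387e+01] [-2.89616856 -1.04215921 43.68005518]
shift [ 1.000e-04  1.000e-04 -1.054e-01] turn [ 0.08 -0.04 -0.  ]
2228 [ 598.12367172 -388.02338542    9.00644378] [ 617.89818048 -330.5386735    31.89473191] ((600.415283203125, -360.4739990234375), (17.053544998168945, 57.631465911865234), 19.3916015625)
```

View pics/w3.png

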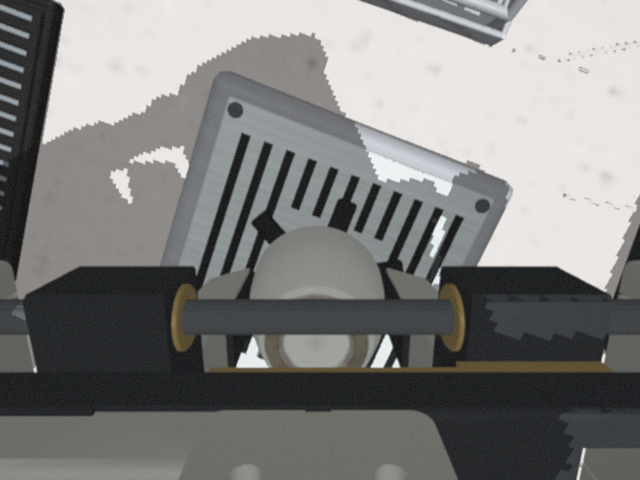

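The wrist view shows the cup straight and centred over the star arms. Now I lift off and go to a lookout in front of the rack.

```bash
python3 -m handwheel '[[[0,0,0],[0,0,-0.01],0],[[0,0,0],[0,0,-0.03],0],[[0,0,0],[0,0,-0.06],0],[[0,0,0],[0,0,-0.09],0],[[0,0,0],[0,0,-0.107],0],[[0,0,0],[0,0,-0.107],0]]'
python3 - <<'E'
from h import *
go([590,-215,152])
E
```

```text
time: 11.2
tool_pos: [469.3, -345.1, 150.8]
tcp_rot: [3.137, -0.003, 0.342]
contact_force: [0.4, -0.4, -1.4]
grip_width: 56.1
finger_force: 29.8
shift [ 0.1573 -0.0821 -0.0012] turn [ 0.29 -0.15 -0.  ]
```

```bash
python3 -m handwheel '[[[0,0,0],[0.01,-0.005,0],0],[[0,0,0],[0.035,-0.018,0],0],[[0,0,0],[0.065,-0.034,0],0],[[0,0,0],[0.095,-0.05,0],0],[[0,0,0],[0.125,-0.065,0],0],[[0,0,0],[0.145,-0.076,0],0],[[0,0,0],[0.157,-0.082,0],0],[[0,0,0],[0.157,-0.082,0],0],[[0,0,0],[0.157,-0.082,0],0]]'
python3 - <<'E'
from h import *
c=save('wrist','w4')
P=cloud(c)
q=P[(P[:,0]>575)&(P[:,2]>7)&(P[:,2]<34)&(P[:,1]>-420)&(P[:,1]<-70)&(P[:,0]<760)]; print(len(q),q.min(0),q.max(0),cv2.minAreaRect(q[:,:2].astype(np.float32)))
E
```

```text
time: 12.1
tool_pos: [588.0, -214.2, 147.2]
tcp_rot: [-3.141, 0.001, 0.342]
contact_force: [-0.5, -0.1, -0.3]
grip_width: 56.3
finger_force: 29.8
27496 [ 588.66916225 -409.09410142    7.00656605] [ 759.98227435 -103.92820601   33.99664507] ((676.8212890625, -258.7902526855469), (163.06781005859375, 307.4818420410156), 2.651909828186035)
```

View pics/w4.png

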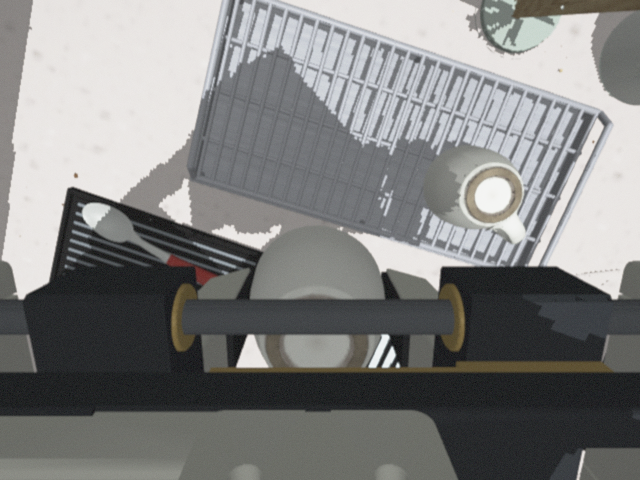

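Wrist view: rack near-left corner (190,178), far-left (228,0), far-right (608,113), drained cup's foot (494,192); the left half is empty.

```bash
python3 - <<'E'
from h import *
c=dict(np.load('w4.npz'))
for p in ((190,178),(233,2),(608,113),(506,263)): print(p,pt(c,*p,26).round(1),pt(c,*p,12).round(1),pt(c,*p).round(1))
print('drained',pt(c,494,192,76).round(1))
# densest: grid wires only
P=cloud(c); q=P[(P[:,0]>575)&(P[:,2]>22)&(P[:,2]<29)&(P[:,1]>-400)&(P[:,1]<-90)&(P[:,0]<745)]
print(np.percentile(q,[.5,99.5],axis=0))
E
```

```text
(190, 178) [ 592.7 -113.2   26. ] [ 589.8 -109.2   12. ] [ 589.8 -109.3   12.1]
(233, 2) [ 714.1 -110.4   26. ] [ 717.3 -106.2   12. ] [ 718.1 -105.2    8.7]
(608, 113) [ 736.1 -379.5   26. ] [ 740.4 -388.9   12. ] [ 744.6 -398.    -1.5]
(506, 263) [ 611.6 -362.2   26. ] [ 609.7 -370.7   12. ] [ 608.5 -376.1    3.3]
drained [ 657.  -304.1   76. ]
[[ 594.67457209 -377.03061735   22.07135822]
 [ 734.79644265 -112.5425793    27.2383599 ]]
```

```bash
python3 - <<'E'
from h import *
go([661,-190,40],.342)
E
```

```text
shift [0.0773 0.0013 0.1075] turn [-0.04  0.06 -0.04]
```

```bash
python3 -m handwheel '[[[0,0,0],[0.01,0,0],0],[[0,0,0],[0.03,0,0],0],[[0,0,0],[0.055,0,0],0],[[0,0,0],[0.07,0.001,0.005],0],[[0,0,0],[0.077,0.001,0.02],0],[[0,0,0],[0.077,0.001,0.045],0],[[0,0,0],[0.077,0.001,0.07],0],[[0,0,0],[0.077,0.001,0.09],0],[[0,0,0],[0.077,0.001,0.102],0],[[0,0,0],[0.077,0.001,0.107],0],[[0,0,0],[0.077,0.001,0.107],0],[[0,0,0],[0.077,0.001,0.107],0]]'
python3 -m handwheel '[[[0,0,0],[0,0,0.002],0],[[0,0,0],[0,0,0.004],0],[[0,0,0],[0,0,0.006],0],[[0,0,0],[0,0,0.006],0]]'
```

```text
time: 13.35
tool_pos: [662.1, -189.6, 42.3]
tcp_rot: [3.14, -0.001, 0.342]
contact_force: [1.3, -0.8, -1.3]
grip_width: 56.3
finger_force: 29.8
time: 13.75
tool_pos: [661.3, -189.0, 35.0]
tcp_rot: [-3.141, 0.0, 0.342]
contact_force: [0.1, -0.1, -2.1]
grip_width: 56.2
finger_force: 29.8
```

```bash
python3 -m handwheel '[[[0,0,0],[0,0,0.0015],0],[[0,0,0],[0,0,0.003],0],[[0,0,0],[0,0,0.003],0]]'
python3 -m handwheel '[[[0,0,0],[0,0,0.001],0],[[0,0,0],[0,0,0.0015],0],[[0,0,0],[0,0,0.0015],0]]'
```

```text
time: 14.05
tool_pos: [661.3, -189.1, 31.9]
tcp_rot: [-3.141, 0.0, 0.342]
contact_force: [-0.5, -0.2, -2.0]
grip_width: 56.4
finger_force: 29.8
time: 14.35
tool_pos: [661.6, -189.2, 31.3]
tcp_rot: [3.141, -0.0, 0.342]
contact_force: [-1.7, 1.7, 3.7]
grip_width: 56.1
finger_force: 30.0
```

Contact with the wires is made; press slightly more, hold, then look once before opening.

```bash
python3 -m handwheel '[[[0,0,0],[0,0,0.001],0],[[0,0,0],[0,0,0.001],0],[[0,0,0],[0,0,0.001],0]]'
```

```text
time: 14.65
tool_pos: [661.7, -189.2, 31.1]
tcp_rot: [3.141, -0.001, 0.342]
contact_force: [-4.4, 1.4, 9.7]
grip_width: 56.5
finger_force: 30.3
```

```bash
python3 -m handwheel '[[[0,0,0],[0,0,0],0.66],[[0,0,0],[0,0,0],0.7],[[0,0,0],[0,0,0],0.76],[[0,0,0],[0,0,0],0.76],[[0,0,0],[0,0,0],0.76],[[0,0,0],[0,0,0],0.76]]'
python3 -m handwheel '[[[0,0,0],[0,0,-0.005],0.76],[[0,0,0],[0,0,-0.015],0.76],[[0,0,0],[0,0,-0.035],0.76],[[0,0,0],[0,0,-0.06],0.76],[[0,0,0],[0,0,-0.09],0.76],[[0,0,0],[0,0,-0.12],0.76],[[0,0,0],[-0.02,0,-0.14],0.76],[[0,0,0],[-0.06,0,-0.15],0.76],[[0,0,0],[-0.1,0,-0.15],0.76],[[0,0,0],[-0.1,0,-0.15],0.76]]'
python3 - <<'E'
from h import *
c=save('wrist','w5'); P=cloud(c)
for n,x,y in (('cup',661,-189),('drained',655,-305)):
    f=P[(np.hypot(P[:,0]-x,P[:,1]-y)<32)&(P[:,2]>72)&(P[:,2]<90)]
    A=np.c_[f[:,:2]-[x,y],np.ones(len(f))]; print(n,len(f),np.linalg.lstsq(A,f[:,2],rcond=None)[0],cv2.minEnclosingCircle(f[:,:2].astype(np.float32)))
E
```

```text
time: 15.25
tool_pos: [661.4, -189.1, 29.5]
tcp_rot: [-3.141, 0.0, 0.342]
contact_force: [1.1, 0.7, 0.7]
grip_width: 70.0
finger_force: 0.0
time: 16.25
tool_pos: [563.5, -223.9, 181.2]
tcp_rot: [-3.141, 0.002, 0.339]
contact_force: [-0.5, 1.2, 0.1]
grip_width: 69.9
finger_force: 0.0
cup 3051 [ 7.08339655e-03 -2.50607822e-03  7.51951365e+01] ((660.9754638671875, -189.4114990234375), 20.34069061279297)
drained 2704 [ 5.66045356e-03 -1.71856405e-02  7.53238575e+01] ((655.2993774414062, -304.0659484863281), 20.453575134277344)
```

View pics/w5.png

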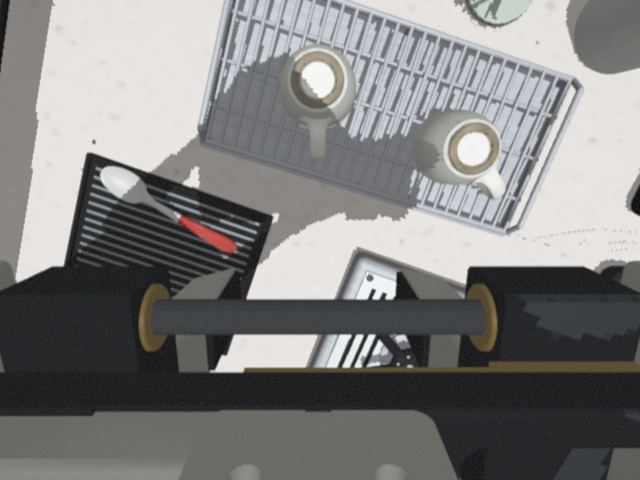

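The picture shows the rinsed cup standing level upside-down at (318,79) on the empty half. The other cup, at (474,148), is where it was, and the gripper is clear.

```bash
python3 -c "
from plant import close_job
print(close_job())"
```

```text
the job is handed in; nothing more can be done
None
```

The espresso cup was rinsed with the star held fully down for over 2 s and now stands upside-down on the empty half of the rack; the draining cup is where it was, and the job is handed in (no verdict was returned).

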